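Take the warming jug off the hot plate and switch the heat off

ROBOT

A 7-joint arm with a two-finger parallel gripper is mounted at the origin on a cart in front of the work surface, level with it; the furniture and walls round the work are solid. World frame = base frame: x ahead of the robot, y to its left, z up, the work surface at z = 0. Lengths are in m, angles in rad, forces in N, time in s.
With the tool pointing down it reaches from about 0.4 to 0.875 m from the base axis. Payload 19.3 kg.
Tool frame: the origin (TCP) lies on the centre line of the jaws, within the pads' length; the fingertips stand 14 mm ahead of it and the grasp point (between the pads) lies 5 mm behind it; y points along the fingers, x is the direction in which the jaws open and shut, and the axes are right-handed (so a half turn about y gives the same grasp; the last joint's range is limited). The gripper opens to 85 mm and grips with 20 to 120 N. Pads are 22 mm wide; open, the fingers measure 114 mm over their backs; the gripper's body (76 mm by 85 mm) begins 54 mm behind the grasp point. The pads swing forward as they close: fully open they stand 13 mm farther back than shut.
Start: joints at [1.146, 0.521, -0.036, 1.599, 0.021, 1.021, -0.113], TCP at [0.217, -0.586, 0.245] pointing down, gripper open.
Joint ranges: [-2.91, 2.91], [-0.3, 2.13], [-1.5, 1.42], [0.17, 2.43], [-1.26, 4.41], [0.16, 1.93], [-2.52, 2.52]. Speed limits (rad/s): [1.89, 1.89, 2.39, 2.39, 3.01, 3.01, 3.01].

INTERFACE

Orientations are given as [roll, pitch, yaw] about the fixed x, y, z axes, in that order (R = Rz(yaw) Ry(pitch) Rx(roll)).
In Python, from workcell import monitor, grab_frame, workorder gives the robot as it stands.
- The arm moves only by the tool drive_tool, never from a script. Its argument "steps" is one flat list of numbers, 5 for each row, row after row: the finger opening in mm, from 0 to 85.4, then the shift along the world's x, y, z in mm, then the turn about the world's z in degrees. In form: [fingers, tx, ty, tz, twist, fingers, tx, ty, tz, twist, ...]. A call has exactly 5 rows; each row shifts and turns the commanded pose from where the row before left it; what a row does not reach is not made up. A row lasts 1/12 s, in which the tool goes at most 41.7 mm and 7.16 degrees, less where a joint would pass 70% of its speed; a pose out of reach is approached as far as the arm can. A call is refused whole if a number of a shift passes 41.7 or a number of a turn 7.16, either way. A call with a gripper value outside its range is refused whole. The fingers move at their own pace and stop on an object; "grip_force" is the grip in N (left out, the last holds). Time passes only in rows, so rows that do not move let the fingers close, or fill a call up. It gives the time, the measured TCP pose, the force and the opening at its end, in the units of the state.
- monitor.observe(): the state, without advancing time (a new reading comes with each control period).
- grab_frame(name): name is "scene" or "top" or "wrist"; returns a dict with "frame" (480x640x3 uint8, red, green, blue), "vertical_fov" (degrees; the focal length in pixels is half the picture's height over the tangent of half this angle, whatever the lens; pixels are square), "cx", "cy" (the principal point, pixels), "k1" (the pictures are not rectified: a ray, as slopes to the right and down, at radius r is drawn at 1 + k1 r^2 times it, then the intrinsics apply), "xyz" and "orientation" of the camera in the world. Camera axes: x right, y down, z forward; pixel columns grow to the right and rows downward; lengths in m; the calibration is good to about 2 mm. A picture is of the moment at which its call begins. There is no depth.
- workorder.job_done(): hands the job in, once; it reports no verdict.
The state is a dict: "clock": time; "qpos": joint angles; "qd": joint speeds; "joint_efforts": joint torques, N m; "position": TCP position; "tool_rot": TCP orientation; "force": force on the tool from outside, world axes, zero at the start; "moment": the same for the moment, N m; "grip_width": finger opening in m.
Only numpy, scipy, OpenCV 4.12 (cv2) and the standard library are available. Lean on these libraries where they do the work, as an engineer would, in place of code of your own. Each camera call takes 0.05 s, during which the arm holds its last target. There are 200 camera calls.

TASK

The amber bottle has warmed long enough. Lift the hot steel jug, with the bottle in it, out of the hot plate's recess, holding it only by its black handle and keeping it upright, and set it down gently on the cork mat with its whole foot on the cork. Turn the hot plate's heat knob fully back to off, and leave the other things on the bench where they are.

Things in the scene. Friction and masses are not known exactly. Their poses are not given: they have to be found in the camera images.
- jug: Open steel jug, bowl 88 mm in diameter (foot 81), 110 high, 0.43 kg with the bottle. Origin: centre of its underside; z up. Handle along its own -x: upright black grip 20 mm wide (y), x = -87 to -73, z = 37 to 95, on flat steel arms (16 wide, 4 thick) at z = 92 and 40 mm. Starts in the hot plate's recess, handle towards the plate's front or up to 57 degrees to a side.
- jug_handle (a point): Middle of the jug's black grip, 80 mm from the jug's axis along its own -x and 70 mm above its underside; axes as the jug's.
- jug_bowl: The jug's bare steel bowl (hot, not to be held), fixed to the handle; same origin and axes as the jug.
- warm_bottle: Amber bottle with white screw cap, 51 mm in diameter, 96 mm high, standing loose inside the jug on its 4 mm thick floor, its cap 10 mm below the jug's rim. Origin: centre of its underside.
- hotplate: White hot plate, fixed, 220 mm deep (x), 150 wide (y). Origin: centre of its underside; its front, the control deck (top at z = 48), is at its own -x. A dark steel block, 120 mm in diameter, stands 35 mm along its own +x from the origin; the jug starts in the block's recess (92 mm in diameter, 10 deep: floor z = 72, rim z = 82 mm).
- heat_knob (a joint): Heat knob on the control deck, turning about the vertical: 0 = off (hard stop; the white pointer line towards the thick white mark, hot plate's own +x), growing clockwise seen from above to 4.0 rad (full heat). It starts between 0.9 and 1.4 rad and stays where it is left.
- heat_knob_grip (a point): Point on the knob's axis, 16 mm above the deck; 84 mm in front of the hot plate's origin, 22 mm to its own -y side. Turns with the knob: x is the pointer's direction. Black knob: round skirt 38 mm in diameter, 6 high; on it an upright wing 34 mm long (point's x), 10 thick (y), from 10 mm below this point to 10 mm above.
- cork_mat: Round cork mat fixed to the bench, 140 mm in diameter, 10 mm thick. Origin: centre of its underside.
- timer: Bystander: white square bench timer, 64 x 64 x 16 mm. Origin: centre of its underside.
- bottle_buffer: Bystander: clear bottle with blue cap, 60 mm in diameter, 126 mm high. Origin: centre of its underside.
- petri_dish: Bystander: petri dish with orange contents, 90 mm in diameter, 11 mm high. Origin: centre of its underside.

How it is judged:
By the outcome, as a careful person would: the job done as asked, in the order asked, and still so for the second after the job is handed in, with the robot touching nothing.
It also fails if it takes over 58 s, if anything falls off the work surface, if the arm or the gripper's body presses on something with over 40 N, if the wrist force passes 120 N, or if a joint passes its speed limit or range.

## Working session

There is one attempt and no reset: what is moved stays moved. The work goes in short steps, Python scripts to look and compute and a tool call to move; the robot and the scene stay as the last step left them, time stands still between calls to the robot, and variables do not carry over. Pictures are saved under pics/ and viewed, about 8 in all and at most 12, crops included, and the job is handed in when it is done.

Besides the shell and the picture viewer there is one more tool, called by a JSON object that holds its "method" and its "body", one argument or row to a line. drive_tool: Moves the arm, as the interface text tells. Its arguments: {"type":"object","properties":{"steps":{"type":"array"},"grip_force":{"type":"number"}},"required":["steps"]}

```bash
mkdir -p pics
cat > h.py <<'E'
import numpy as np,cv2,json
from scipy.spatial.transform import Rotation as R
from workcell import monitor, grab_frame, workorder
def shot(n,fn):
    d=grab_frame(n); cv2.imwrite('pics/%s.png'%fn,d['frame'][:,:,::-1]); d=dict(d); d.pop('frame')
    d={k:(np.array(v).tolist() if not isinstance(v,str) else v) for k,v in d.items()}
    json.dump(d,open('pics/%s.json'%fn,'w')); return d
def K(d): f=240/np.tan(np.radians(d['vertical_fov'])/2); return f
def rot(d):
    o=np.array(d['orientation']); return o if o.shape==(3,3) else R.from_euler('xyz',o).as_matrix()
def ray(d,u,v):
    f=K(d); p=np.array([(u-d['cx'])/f,(v-d['cy'])/f]); q=p.copy()
    for _ in range(30): q=p/(1+d['k1']*(q@q))
    w=rot(d)@np.array([q[0],q[1],1]); return np.array(d['xyz']),w/np.linalg.norm(w)
def onz(d,u,v,z):
    c,w=ray(d,u,v); return c+w*(z-c[2])/w[2]
def tri(*obs):
    A=np.zeros((3,3));b=np.zeros(3)
    for d,u,v in obs:
        c,w=ray(d,u,v);P=np.eye(3)-np.outer(w,w);A+=P;b+=P@c
    x=np.linalg.solve(A,b); res=[np.linalg.norm((np.eye(3)-np.outer(w,w))@(x-c)) for c,w in [ray(*o) for o in obs]]
    return x,res
def proj(d,X):
    q=rot(d).T@(np.array(X)-d['xyz']);q=q[:2]/q[2];q=q*(1+d['k1']*(q@q));return q*K(d)+[d['cx'],d['cy']]
def L(fn): return json.load(open('pics/%s.json'%fn))
E
python3 - <<'E'
from h import *
for n in('scene','top','wrist'): print(shot(n,n+'0'))
print(monitor.observe())
E
```

```text
{'vertical_fov': 54.53997804469036, 'cx': 316.0955133902571, 'cy': 235.04265862807742, 'k1': -0.061809528821456905, 'xyz': [0.05861051832401015, 0.184425897112268, 0.5790527987492969], 'orientation': [-2.1620372539200843, 0.011646006159257594, -2.4164541451893498]}
{'vertical_fov': 57.54856310536292, 'cx': 315.9380130485048, 'cy': 238.1429495398498, 'k1': -0.039432731538432964, 'xyz': [0.4342691628065428, -0.3679282646936468, 0.9448341606867613], 'orientation': [-3.0153520733602015, 0.014877387151888577, -1.5428362757359153]}
{'vertical_fov': 61.481368808449595, 'cx': 311.29694925817483, 'cy': 235.32762595987026, 'k1': -0.03693821113815703, 'xyz': [0.2926271940574053, -0.5579074418350626, 0.37311936746870866], 'orientation': [2.8228563487817806, 0.0003647291163217936, -1.2165079866678403]}
{'clock': 0.15, 'qpos': array([ 1.1457705 ,  0.52187042, -0.03628342,  1.59983202,  0.02119229,
        1.02109251, -0.11281963]), 'qd': array([-0.00059144, -0.00250199, -0.00078423, -0.00236165,  0.00103519,
        0.00064684, -0.00011308]), 'joint_efforts': array([ 2.10990685e-03, -9.27388716e+01,  1.98032834e+00, -3.70055223e+01,
        1.79214886e-02,  6.30225870e-03, -6.97604628e-05]), 'position': array([ 0.21701936, -0.5858805 ,  0.24487872]), 'tool_rot': array([-1.57086491e+00,  8.14896562e-04, -1.21604548e+00]), 'force': array([ 0.44613438, -1.14773733,  0.83112515]), 'moment': array([-0.01429559,  0.01210303, -0.05585092]), 'grip_width': 0.08527822537396385}
```

View pics/scene0.png

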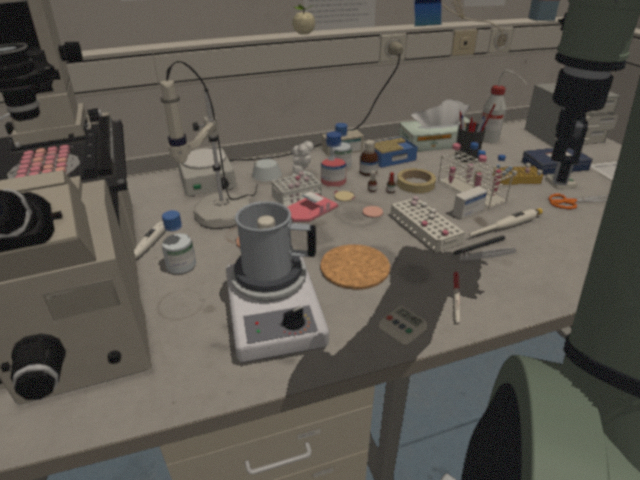

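View pics/top0.png

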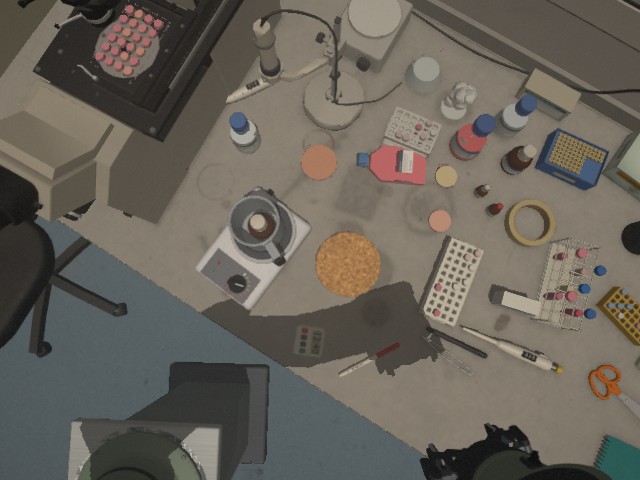

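The scene view shows the jug on the hot plate around (265,245), its handle at (310,240), the knob at (293,318) and the cork at (356,266). In the top view the jug rim is at about (259,222), the handle at (279,257), the knob at (238,284) and the cork at (348,264). I'll enlarge both.

Run:
```python
import cv2,numpy as np
a=cv2.imread('pics/top0.png')[175:315,190:390]; b=cv2.imread('pics/scene0.png')[195:365,215:415]
def up(i,f,u0,v0):
    i=cv2.resize(i,None,fx=f,fy=f,interpolation=cv2.INTER_CUBIC)
    i=cv2.convertScaleAbs(i,alpha=1.4)
    for k in range(0,i.shape[1],20*f): cv2.putText(i,str(u0+k//f),(k,10),0,.35,(0,255,255),1);cv2.line(i,(k,12),(k,18),(0,255,255),1)
    for k in range(0,i.shape[0],20*f): cv2.putText(i,str(v0+k//f),(0,k+4),0,.35,(0,255,0),1)
    return i
cv2.imwrite('pics/ctop.png',up(a,4,190,175)); cv2.imwrite('pics/cscene.png',up(b,3,215,195))
```

```text
(no output)
```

View pics/ctop.png

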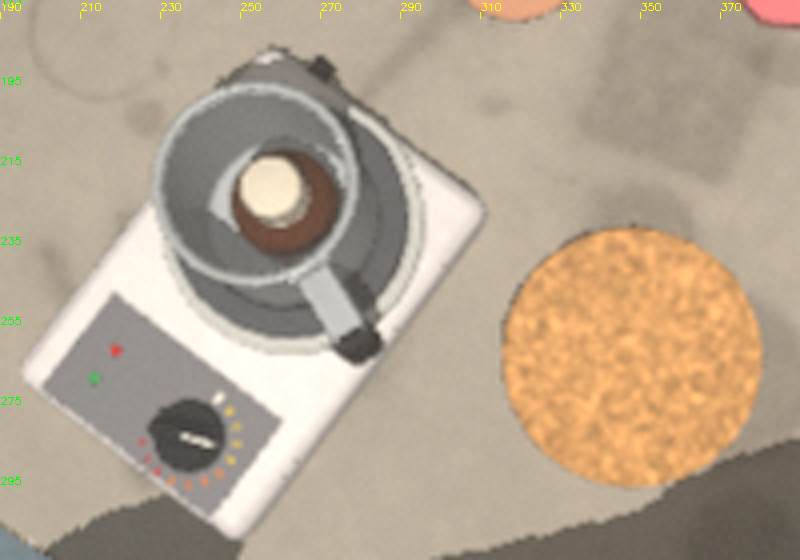

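View pics/cscene.png

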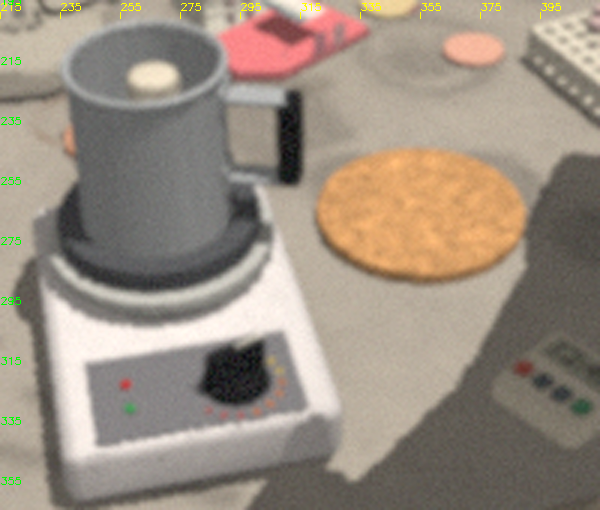

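Run:
```python
from h import *
np.set_printoptions(precision=4,suppress=True)
T,S=L('top0'),L('scene0')
t=lambda x,y:(T,190+x/4,175+y/4); s=lambda x,y:(S,215+x/3,195+y/3)
for n,a,b in [('rim',t(255.5,184),s(144.5,63)),('griptop',t(359,346),s(290,94)),('knob',t(188,436),s(236,368)),('cork',t(632,357.5),s(421,213)),('cap',t(272,188),s(154,74)),('plateL',t(22,372),s(66,500)),('plateB',t(235,540),s(338,455)),('offmark',t(218,398),s(247,341))]:
    print(n,*tri(a,b))
for n,p,z in [('rim',t(255.5,184),.182),('griptop',t(359,346),.167),('knob',t(188,436),.074),('ptr0',t(180,435),.074),('ptr1',t(213,445),.074),('cork',t(632,357.5),.01),('off',t(218,398),.048),('plateR',t(487,208),.048),('B',t(235,538),.04),('L',t(24,370),.04),('rim',s(144.5,63),.182),('gt',s(290,94),.167),('cork',s(421,213),.01)]: print(n,onz(*p,z))
```

```text
rim [ 0.559  -0.2425  0.1804] [np.float64(0.00024143928497664512), np.float64(0.00024143928497655573)]
griptop [ 0.4909 -0.2886  0.1658] [np.float64(0.002325963565361993), np.float64(0.0023259635653620136)]
knob [ 0.449  -0.1937  0.0569] [np.float64(0.0004891034716730424), np.float64(0.0004891034716731398)]
cork [ 0.4983 -0.4212  0.0028] [np.float64(9.419484431670799e-05), np.float64(9.419484431681942e-05)]
cap [ 0.5589 -0.2485  0.1705] [np.float64(0.00015565388989533473), np.float64(0.00015565388989534755)]
plateL [ 0.4804 -0.0949  0.0147] [np.float64(0.00047167832528849076), np.float64(0.0004716783252885168)]
plateB [ 0.3951 -0.2131  0.0126] [np.float64(0.0002424663522826653), np.float64(0.0002424663522826282)]
offmark [ 0.4646 -0.2111  0.0556] [np.float64(0.004718969483514295), np.float64(0.004718969483514236)]
rim [ 0.5585 -0.243   0.182 ]
griptop [ 0.4889 -0.2902  0.167 ]
knob [ 0.4483 -0.1973  0.074 ]
ptr0 [ 0.4487 -0.1933  0.074 ]
ptr1 [ 0.4442 -0.21    0.074 ]
cork [ 0.4978 -0.4208  0.01  ]
off [ 0.4686 -0.2067  0.048 ]
plateR [ 0.5708 -0.3421  0.048 ]
B [ 0.3974 -0.2174  0.04  ]
L [ 0.4805 -0.103   0.04  ]
rim [ 0.5572 -0.2407  0.182 ]
gt [ 0.4917 -0.2862  0.167 ]
cork [ 0.4929 -0.4136  0.01  ]
```

{"method": "drive_tool", "body": {
  "steps": [85,15,18,6,1,85,15,18,6,1,85,15,18,6,1,85,15,18,6,1,85,15,18,6,1]
}}

```text
clock: 0.57
position: [0.2926, -0.4951, 0.2754]
tool_rot: [-1.571, 0.0, -1.128]
force: [-0.1, -0.4, -0.3]
grip_width: 0.0847
```

{"method": "drive_tool", "body": {
  "steps": [85,15,18,4,1,85,15,18,4,1,85,15,18,4,1,85,15,18,4,1,85,15,18,4,1]
}}

```text
clock: 0.98
position: [0.3676, -0.4051, 0.2954]
tool_rot: [-1.571, 0.0, -1.041]
force: [-0.6, -0.8, -1.2]
grip_width: 0.0852
```

{"method": "drive_tool", "body": {
  "steps": [85,15,18,0,1,85,15,18,0,1,85,15,18,0,1,60,10,10,0,1,60,0,0,0,0]
}}

```text
clock: 1.4
position: [0.4241, -0.3397, 0.2952]
tool_rot: [-1.57, 0.0, -0.967]
force: [0.1, -0.3, 0.6]
grip_width: 0.0634
```

Run:
```python
from h import *
d=shot('wrist','w1');o=monitor.observe()
print(d,o['clock'],o['position'],o['tool_rot'],o['qpos'],o['force'])
i=cv2.imread('pics/w1.png');cv2.imwrite('pics/w1b.png',cv2.convertScaleAbs(i,alpha=1.3))
for X in [(.5585,-.2425,.182),(.49,-.2886,.167),(.449,-.195,.074),(.498,-.421,.01)]: print(proj(d,X))
```

```text
{'vertical_fov': 61.481368808449595, 'cx': 311.29694925817483, 'cy': 235.32762595987026, 'k1': -0.03693821113815703, 'xyz': [0.4904349481702736, -0.2940419431466635, 0.4236377242978708], 'orientation': [2.8237768514067594, -0.0002302728302265855, -0.9670315786875544]} 1.45 [ 0.42287101 -0.34127485  0.29517001] [-1.57063426e+00  2.96015901e-04 -9.69226909e-01] [ 0.71476888  0.34433586 -0.18908629  1.74909697  0.0726857   1.05517097
 -0.4685859 ] [ 0.14922317 -0.77179519 -0.69692355]
[303.82384985 -69.18079209]
[303.38095979  98.38708061]
[182.10273917  75.25530991]
[417.01474267 170.45306535]
```

View pics/w1b.png

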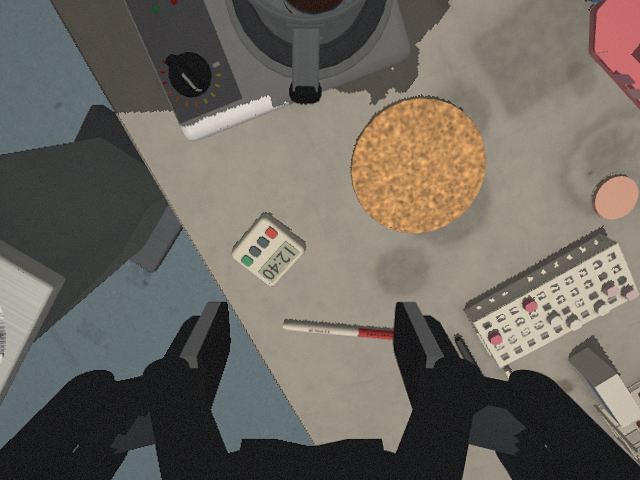

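The wrist view shows the grip top at about (305,93), with its arm running straight up the picture. The knob is at (189,73), its pointer running from (180,67) to (200,90). The cork is centred near (418,164), and the view is clear. I'll triangulate with the top view.

Run:
```python
from h import *
np.set_printoptions(precision=4,suppress=True)
T,W,S=L('top0'),L('w1'),L('scene0')
t=lambda x,y:(T,190+x/4,175+y/4); s=lambda x,y:(S,215+x/3,195+y/3)
a=lambda p,q:np.degrees(np.arctan2(*(q-p)[[1,0]]))
for n,p in [('grip',[(W,305,93),t(359,346)]),('grip3',[(W,305,93),t(359,346),s(290,94)]),('knob',[(W,189,72),t(188,436)]),('cork',[(W,418,164.5),t(632,357.5)]),('off',[(W,215,65),t(218,398)])]: print(n,*tri(*p))
print('grip w',onz(W,305,93,.167))
print('arm',a(onz(W,305,93,.166),onz(W,306,35,.166)),a(onz(*t(352,340),.166),onz(*t(315,272),.166)))
print('plate',a(onz(W,187,137,.0),onz(W,300,95,.0)),a(onz(*t(235,538),.03),onz(*t(485,212),.03)))
print('ptr',a(onz(W,180,67,.074),onz(W,200,90,.074)),'off',a(onz(W,189,72,.074),onz(W,215,65,.048)))
```

```text
grip [ 0.493  -0.2859  0.1193] [np.float64(0.0008430165164058982), np.float64(0.0008430165164059967)]
grip3 [ 0.4917 -0.2884  0.1655] [np.float64(0.0015988401104162716), np.float64(0.0031312689010238653), np.float64(0.001550952159527976)]
knob [ 0.4496 -0.1884  0.0336] [np.float64(0.0011561041549135618), np.float64(0.001156104154913634)]
cork [ 0.5013 -0.4221 -0.0052] [np.float64(0.0025363875960517108), np.float64(0.002536387596051702)]
off [ 0.4689 -0.2052  0.0395] [np.float64(3.871730578870549e-05), np.float64(3.8717305788675545e-05)]
grip w [ 0.4931 -0.2877  0.167 ]
arm 33.30714209148948 30.622681051766097
plate -36.19869433018117 -35.59536464478144
ptr -105.51872248655268 off -30.417933643159362
```

{"method": "drive_tool", "body": {
  "steps": [60,23,18,-10,-0.5,60,23,18,-10,-0.5,60,23,18,-15,-0.5,50,0,0,-15,0,50,0,0,-10,0]
}}

```text
clock: 1.87
position: [0.4911, -0.2878, 0.2337]
tool_rot: [-1.572, 0.001, -0.997]
force: [-0.8, -0.5, -0.1]
grip_width: 0.05
```

Run:
```python
from h import *
d=shot('wrist','w2');o=monitor.observe()
print(o['clock'],o['position'],o['tool_rot'],o['force'],d['xyz'],d['orientation'])
i=cv2.imread('pics/w2.png');cv2.imwrite('pics/w2b.png',cv2.convertScaleAbs(i,alpha=1.3))
for X in [(.492,-.287,.167),(.492,-.287,.14),o['position']]: print(proj(d,X))
```

```text
1.9167 [ 0.48973455 -0.28849971  0.23232959] [-1.57309495  0.00278877 -0.99834409] [-0.36167707 -0.288202   -3.40586596] [0.5589990591137505, -0.244108135679707, 0.36194357955924006] [2.82198935736311, 0.000634003311995146, -0.9973541788410759]
[310.92360863 262.74421864]
[310.99346898 245.24212956]
[310.74251123 336.39832992]
```

View pics/w2b.png

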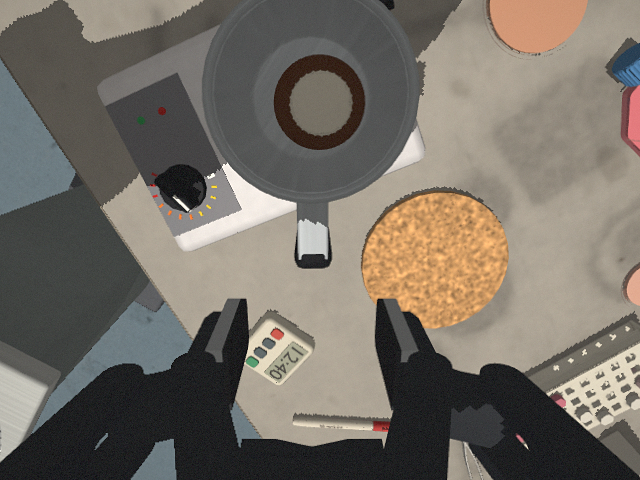

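The wrist view shows the grip's top with its outer edge at (313,268), spanning columns 298–330, centred between the fingers to about 1 mm. The rim centre is at (312,100). One quick numeric check of the radial distance.

Run:
```python
from h import *
W=L('w2')
for z in (.16,.165,.167): print(z,onz(W,313.5,268,z))
print('rim',onz(W,312,100,.182), 'cork',onz(W,435.5,259,.01), 'knob',onz(W,183,186,.06),'ptr',onz(W,176,195,.074),onz(W,190,208,.074))
print('off',onz(W,211,177,.048))
```

```text
0.16 [ 0.48777287 -0.29137691  0.16      ]
0.165 [ 0.48953639 -0.29020657  0.165     ]
0.167 [ 0.49024179 -0.28973843  0.167     ]
rim [ 0.55988809 -0.24375332  0.182     ] cork [ 0.50471129 -0.41790456  0.01      ] knob [ 0.45518651 -0.19473146  0.06      ] ptr [ 0.45126269 -0.19575064  0.074     ] [ 0.44812129 -0.20896536  0.074     ]
off [ 0.46939905 -0.20807671  0.048     ]
```

{"method": "drive_tool", "body": {
  "steps": [50,1,0.5,-20,0,50,1,0.5,-20,0,50,0,0,-20,0,50,0,0,-20,0,50,0,0,-16,0],
  "grip_force": 90
}}

```text
clock: 2.33
position: [0.4918, -0.2888, 0.1385]
tool_rot: [-1.572, -0.0, -1.0]
force: [0.5, -1.0, 0.8]
grip_width: 0.0498
```

{"method": "drive_tool", "body": {
  "steps": [30,0,0,0,0,30,0,0,0,0,10,0,0,0,0,10,0,0,0,0,10,0,0,0,0]
}}

```text
clock: 2.75
position: [0.4931, -0.288, 0.1406]
tool_rot: [-1.571, -0.002, -0.999]
force: [-5.0, -1.8, 8.2]
grip_width: 0.0189
```

{"method": "drive_tool", "body": {
  "steps": [10,0,0,0,0,10,0,0,0,0,10,0,0,0,0,10,0,0,0,0,10,0,0,0,0]
}}

```text
clock: 3.17
position: [0.493, -0.288, 0.1406]
tool_rot: [-1.571, -0.002, -0.998]
force: [-4.9, -2.3, 8.3]
grip_width: 0.0188
```

{"method": "drive_tool", "body": {
  "steps": [10,0,0,2,0,10,0,0,3,0,10,0,0,3,0,10,0,0,4,0,10,0,0,4,0]
}}

```text
clock: 3.58
position: [0.4931, -0.287, 0.1557]
tool_rot: [-1.571, 0.0, -0.998]
force: [-0.6, -0.1, -4.9]
grip_width: 0.0188
```

{"method": "drive_tool", "body": {
  "steps": [10,0,0,5,0,10,0,0,5,0,10,0,0,4,0,10,0,0,0,0,10,0,0,0,0]
}}

```text
clock: 4.0
position: [0.4932, -0.2871, 0.1695]
tool_rot: [-1.571, -0.0, -0.998]
force: [1.0, -0.0, -5.1]
grip_width: 0.0186
```

Run:
```python
from h import *
shot('scene','s3');shot('wrist','w3');shot('top','t3');o=monitor.observe()
print(o['clock'],o['position'],o['tool_rot'],o['force'],o['moment'])
i=cv2.imread('pics/s3.png')[160:360,200:420]; w=cv2.imread('pics/w3.png')
a=cv2.resize(i,(440,400));b=cv2.resize(w,(360,270)); c=np.zeros((400,800,3),np.uint8);c[:,:440]=a;c[:270,440:]=b
cv2.imwrite('pics/c3.png',cv2.convertScaleAbs(c,alpha=1.4))
```

```text
4.15 [ 0.49295354 -0.28701709  0.16903234] [-1.57102206e+00  4.16554840e-04 -9.97894811e-01] [-0.2624308  -0.67084387 -4.91019078] [-0.14793669  0.25450118  0.01148299]
```

View pics/c3.png

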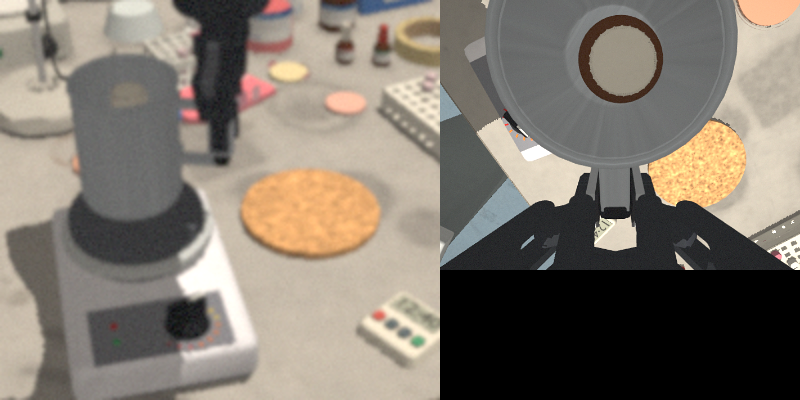

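Jug lifted level with the bottle in it, about 18 mm clear of the block rim. I'll carry it over to the mat.

{"method": "drive_tool", "body": {
  "steps": [10,-1,-3,0,0,10,-2,-6,0,0,10,-3,-9,0,0,10,-4,-12,0,0,10,-5,-14,0,0]
}}

```text
clock: 4.57
position: [0.4776, -0.3323, 0.1693]
tool_rot: [-1.571, 0.0, -0.998]
force: [-1.3, -0.4, -4.8]
grip_width: 0.0189
```

{"method": "drive_tool", "body": {
  "steps": [10,-5,-14,0,0,10,-5,-14,0,0,10,-5,-14,0,0,10,-5,-14,0,0,10,-5,-14,0,0]
}}

```text
clock: 4.98
position: [0.452, -0.4031, 0.1692]
tool_rot: [-1.571, -0.0, -0.999]
force: [0.7, -0.2, -4.8]
grip_width: 0.0185
```

{"method": "drive_tool", "body": {
  "steps": [10,-5,-14,-2,0,10,-5,-14,-4,0,10,-4,-13,-6,0,10,-3,-11,-8,0,10,-2,-7,-8,0]
}}

```text
clock: 5.4
position: [0.4333, -0.4617, 0.1402]
tool_rot: [-1.571, 0.0, -0.999]
force: [0.2, 0.2, -5.3]
grip_width: 0.0192
```

{"method": "drive_tool", "body": {
  "steps": [10,-1,-3,-8,0,10,0,0,-8,0,10,0,0,-8,0,10,0,0,-7,0,10,0,0,-6,0]
}}

```text
clock: 5.82
position: [0.4335, -0.4623, 0.1034]
tool_rot: [-1.571, 0.001, -0.997]
force: [-0.3, 0.9, -4.2]
grip_width: 0.0188
```

{"method": "drive_tool", "body": {
  "steps": [10,0,0,-4,0,10,0,0,-3,0,10,0,0,-2,0,10,0,0,0,0,10,0,0,0,0]
}}

```text
clock: 6.23
position: [0.4332, -0.4631, 0.0955]
tool_rot: [-1.571, -0.0, -0.998]
force: [-0.5, -0.4, -4.0]
grip_width: 0.0188
```

Run:
```python
from h import *
shot('scene','s4');shot('top','t4');o=monitor.observe()
print(o['clock'],o['position'],o['tool_rot'],o['force'],o['moment'])
i=cv2.imread('pics/s4.png')[140:340,260:480]; w=cv2.imread('pics/t4.png')[195:335,270:420]
c=np.zeros((400,800,3),np.uint8);c[:,:440]=cv2.resize(i,(440,400));c[:336,440:]=cv2.resize(w,(360,336))
cv2.imwrite('pics/c4.png',cv2.convertScaleAbs(c,alpha=1.4))
```

```text
6.3333 [ 0.43325848 -0.46323382  0.0956666 ] [-1.57065118e+00 -5.74728306e-04 -9.97943488e-01] [ 0.77646693  0.46485867 -5.13979927] [-0.15371387  0.23879677 -0.00119851]
```

View pics/c4.png

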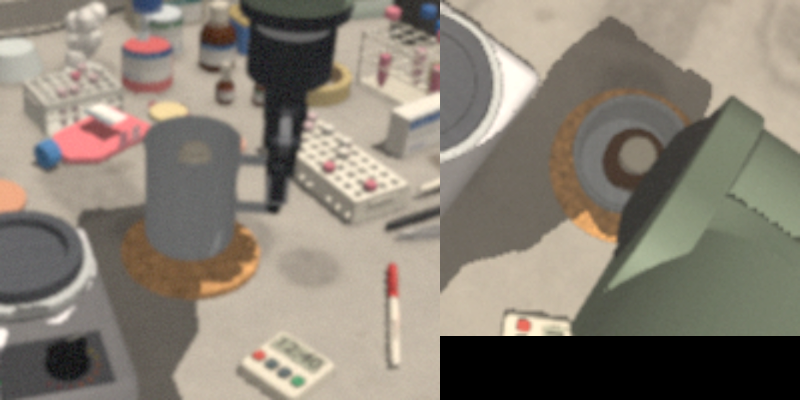

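Jug upright and over the cork, about 17 mm above it. I'll lower slowly until the force shows contact.

{"method": "drive_tool", "body": {
  "steps": [10,0,0,-3,0,10,0,0,-3,0,10,0,0,-3,0,10,0,0,-2,0,10,0,0,-1,0]
}}

```text
clock: 6.75
position: [0.433, -0.4629, 0.0828]
tool_rot: [-1.571, 0.001, -0.998]
force: [0.7, -0.3, -5.8]
grip_width: 0.0185
```

{"method": "drive_tool", "body": {
  "steps": [10,0,0,-1,0,10,0,0,-1,0,10,0,0,-0.5,0,10,0,0,0,0,10,0,0,0,0]
}}

```text
clock: 7.17
position: [0.4331, -0.4631, 0.0808]
tool_rot: [-1.571, -0.0, -0.998]
force: [0.5, 0.9, -4.6]
grip_width: 0.019
```

{"method": "drive_tool", "body": {
  "steps": [10,0,0,-0.5,0,10,0,0,-0.5,0,10,0,0,-0.5,0,10,0,0,0,0,10,0,0,0,0]
}}

```text
clock: 7.58
position: [0.4331, -0.463, 0.0793]
tool_rot: [-1.571, 0.0, -0.998]
force: [-0.7, -0.7, -4.3]
grip_width: 0.0184
```

{"method": "drive_tool", "body": {
  "steps": [10,0,0,-0.5,0,10,0,0,-0.5,0,10,0,0,0,0,10,0,0,0,0,10,0,0,0,0]
}}

```text
clock: 8.0
position: [0.433, -0.4633, 0.0787]
tool_rot: [-1.571, -0.0, -0.998]
force: [-4.5, 1.3, 6.2]
grip_width: 0.0186
```

{"method": "drive_tool", "body": {
  "steps": [10,0,0,-0.5,0,10,0,0,-0.5,0,10,0,0,0,0,10,0,0,0,0,10,0,0,0,0]
}}

```text
clock: 8.42
position: [0.4329, -0.4636, 0.0784]
tool_rot: [-1.571, -0.001, -0.998]
force: [-8.3, 2.5, 18.9]
grip_width: 0.0187
```

Contact as computed (TCP z 0.0787). I'll ease off a millimetre, then open gently to just beyond the grip.

{"method": "drive_tool", "body": {
  "steps": [10,0,0,0.5,0,10,0,0,0.4,0,10,0,0,0,0,22,0,0,0,0,24,0,0,0,0]
}}

```text
clock: 8.83
position: [0.4335, -0.4631, 0.0782]
tool_rot: [-1.57, -0.001, -0.998]
force: [0.1, -0.5, -0.5]
grip_width: 0.0245
```

{"method": "drive_tool", "body": {
  "steps": [26,0,0,0,0,30,0,0,0,0,36,0,0,0,0,44,0,0,0,0,48,0,0,0,0]
}}

```text
clock: 9.25
position: [0.4331, -0.4631, 0.0782]
tool_rot: [-1.571, 0.0, -0.998]
force: [-0.3, -0.2, -0.9]
grip_width: 0.048
```

{"method": "drive_tool", "body": {
  "steps": [48,0,0,4,0,48,0,0,8,0,48,0,0,15,0,48,0,0,20,0,48,0,0,25,0]
}}

```text
clock: 9.67
position: [0.4327, -0.4627, 0.1508]
tool_rot: [-1.571, 0.001, -0.998]
force: [0.2, -0.3, -1.5]
grip_width: 0.048
```

{"method": "drive_tool", "body": {
  "steps": [48,0,0,25,0,48,0,0,25,0,48,0,0,20,0,48,0,10,10,0,48,0,20,0,0]
}}

```text
clock: 10.08
position: [0.4331, -0.4345, 0.2327]
tool_rot: [-1.57, -0.004, -1.0]
force: [1.1, -0.0, 0.2]
grip_width: 0.0483
```

{"method": "drive_tool", "body": {
  "steps": [48,0,20,0,4,48,0,22,0,4,48,0,22,0,4,48,1,22,0,4,48,1,22,0,4]
}}

```text
clock: 10.5
position: [0.4347, -0.3232, 0.2302]
tool_rot: [-1.571, 0.0, -0.645]
force: [0.1, -0.2, 0.5]
grip_width: 0.0482
```

{"method": "drive_tool", "body": {
  "steps": [48,1,22,0,4,48,1,22,0,4,48,1,22,0,4,48,1,22,0,5,48,1,20,0,5]
}}

```text
clock: 10.92
position: [0.4396, -0.215, 0.2302]
tool_rot: [-1.571, 0.0, -0.26]
force: [0.2, 0.2, 1.2]
grip_width: 0.0481
```

{"method": "drive_tool", "body": {
  "steps": [40,0,0,0,0,40,0,0,0,0,40,0,0,0,0,40,0,0,0,0,40,0,0,0,0]
}}

```text
clock: 11.33
position: [0.4399, -0.2176, 0.2301]
tool_rot: [-1.571, 0.0, -0.267]
force: [0.2, 0.2, -1.3]
grip_width: 0.04
```

Run:
```python
from h import *
d=shot('wrist','w5');shot('top','t5');o=monitor.observe()
print(o['clock'],o['position'],o['tool_rot'],o['force'],o['qpos'])
p=proj(d,(.45,-.195,.074)).astype(int);print(p)
u0,v0=np.clip(p-[100,75],0,[440,330]); 
i=cv2.imread('pics/w5.png')[v0:v0+150,u0:u0+200]; print(u0,v0)
cv2.imwrite('pics/c5.png',cv2.convertScaleAbs(cv2.resize(i,(800,600),interpolation=cv2.INTER_CUBIC),alpha=1.6))
```

```text
11.4333 [ 0.43996229 -0.21747032  0.2301056 ] [-1.57082538e+00  1.39250325e-04 -2.66018443e-01] [ 0.5456866   0.56567229 -0.25355475] [ 0.67848875  0.35375064 -0.42820259  1.94559233  0.18765553  0.88075251
 -0.11240911]
[316 184]
216 109
```

View pics/c5.png

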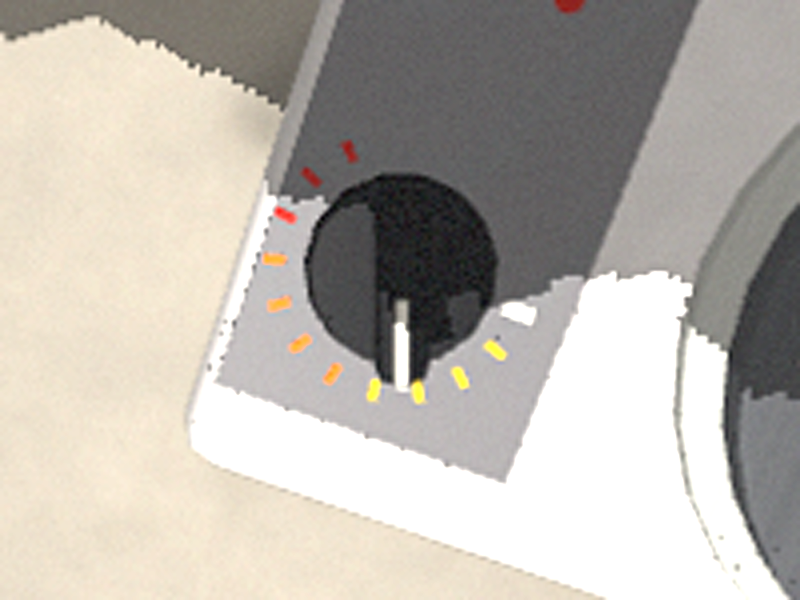

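Close view: skirt centre at crop (401,269), which is pixel (316,176). The pointer runs straight down the picture, crop (401,302) to (402,388), and the off mark is at crop (519,313).

Run:
```python
from h import *
W=L('w5'); c=lambda x,y:(W,216+x/4,109+y/4)
k=onz(*c(401,269),.054);a=onz(*c(401,302),.074);b=onz(*c(402,388),.074);m=onz(*c(519,313),.048)
an=lambda p,q:np.degrees(np.arctan2(q[1]-p[1],q[0]-p[0]))
print(k,a,b,an(a,b),m,an(k,m)); T=L('top0')
print(tri(c(401,380),(T,190+216/4,175+445/4)))
# marks every? plate edge
print(an(onz(*c(220,385),.048),onz(*c(505,482),.048)))
```

```text
[ 0.45079621 -0.19250032  0.054     ] [ 0.44994109 -0.19476042  0.074     ] [ 0.44600995 -0.21004     0.074     ] -104.42821033859477 [ 0.47054299 -0.20793319  0.048     ] -38.00898552759758
(array([ 0.44507902, -0.2102769 ,  0.0664014 ]), [np.float64(0.0007509422879715843), np.float64(0.0007509422879716424)])
-34.78923425308218
```

{"method": "drive_tool", "body": {
  "steps": [40,4,9,-20,0.5,40,4,9,-30,0,40,2.5,6.5,-35,0,40,0,0,-30,0,40,0,0,-20,0],
  "grip_force": 40
}}

```text
clock: 11.85
position: [0.4498, -0.192, 0.0927]
tool_rot: [-1.57, 0.002, -0.256]
force: [-0.1, -0.7, -0.4]
grip_width: 0.0403
```

{"method": "drive_tool", "body": {
  "steps": [40,0,0,-12,0,40,0,0,-7,0,40,0,0,-4,0,25,0,0,0,0,15,0,0,0,0]
}}

```text
clock: 12.27
position: [0.4509, -0.1928, 0.0728]
tool_rot: [-1.571, -0.001, -0.256]
force: [-0.5, 0.3, 0.4]
grip_width: 0.0169
```

{"method": "drive_tool", "body": {
  "steps": [4,0,0,0,0,4,0,0,0,0,4,0,0,0,0,4,0,0,0,0,4,0,0,0,0]
}}

```text
clock: 12.68
position: [0.4504, -0.1927, 0.0731]
tool_rot: [-1.571, -0.0, -0.256]
force: [-5.3, 1.2, 5.4]
grip_width: 0.0088
```

Wing gripped (8.8 mm). Turning counter-clockwise.

{"method": "drive_tool", "body": {
  "steps": [4,0,0,0,3,4,0,0,0,5,4,0,0,0,5,4,0,0,0,5,4,0,0,0,5]
}}

```text
clock: 13.1
position: [0.4502, -0.1927, 0.0731]
tool_rot: [-1.571, 0.0, 0.149]
force: [-6.3, 2.9, 6.4]
grip_width: 0.009
```

{"method": "drive_tool", "body": {
  "steps": [4,0,0,0,5,4,0,0,0,5,4,0,0,0,5,4,0,0,0,5,4,0,0,0,5]
}}

```text
clock: 13.52
position: [0.45, -0.1927, 0.0731]
tool_rot: [-1.571, 0.001, 0.586]
force: [-7.3, 2.7, 8.2]
grip_width: 0.0089
```

{"method": "drive_tool", "body": {
  "steps": [4,0,0,0,5,4,0,0,0,4,4,0,0,0,3,4,0,0,0,2,4,0,0,0,0]
}}

```text
clock: 13.93
position: [0.4499, -0.1928, 0.0731]
tool_rot: [-1.571, 0.001, 0.828]
force: [-8.2, 3.4, 11.0]
grip_width: 0.0093
```

Run:
```python
from h import *
o=monitor.observe();print(o['clock'],np.degrees(o['tool_rot'][2]),o['force'],o['moment'],o['position'])
```

```text
13.9333 47.44129499526061 [-8.17466502  3.44929095 10.97744412] [0.78954069 1.6553505  0.01580644] [ 0.44993026 -0.19277174  0.07306067]
```

{"method": "drive_tool", "body": {
  "steps": [4,0,0,0,2,4,0,0,0,1,4,0,0,0,1,4,0,0,0,1,4,0,0,0,0]
}}

```text
clock: 14.35
position: [0.4499, -0.1928, 0.073]
tool_rot: [-1.571, 0.001, 0.914]
force: [-8.3, 3.0, 9.9]
grip_width: 0.0088
```

{"method": "drive_tool", "body": {
  "steps": [4,0,0,0,1,4,0,0,0,1,4,0,0,0,1,4,0,0,0,0,4,0,0,0,0]
}}

```text
clock: 14.77
position: [0.4499, -0.1928, 0.073]
tool_rot: [-1.571, 0.001, 0.965]
force: [-7.4, 2.8, 10.5]
grip_width: 0.0092
```

Run:
```python
from h import *
o=monitor.observe();print(o['clock'],np.degrees(o['tool_rot'][2]),o['force'],o['moment'],o['position'])
```

```text
14.7667 55.2936870441008 [-7.40170608  2.75454383 10.45769364] [ 0.70200119  1.69857877 -0.1488615 ] [ 0.44986913 -0.19280931  0.07303448]
```

{"method": "drive_tool", "body": {
  "steps": [4,0,0,0,1,4,0,0,0,1,4,0,0,0,0,4,0,0,0,0,4,0,0,0,0]
}}

```text
clock: 15.18
position: [0.4498, -0.1928, 0.073]
tool_rot: [-1.57, 0.001, 0.999]
force: [-8.6, 3.1, 10.2]
grip_width: 0.0089
```

Run:
```python
from h import *
o=monitor.observe();print(o['clock'],np.degrees(o['tool_rot'][2]),o['force'],o['moment'],o['position'])
```

```text
15.1833 57.247416230635935 [-8.60561839  3.05121953 10.23501802] [ 0.81943307  1.68703865 -0.63550135] [ 0.44982689 -0.19281664  0.07303212]
```

The moment climbs steeply (-0.15 → -0.64 N·m), so the knob is on its hard stop. Release and rise for a look.

{"method": "drive_tool", "body": {
  "steps": [12,0,0,0,0,20,0,0,0,0,30,0,0,0,0,40,0,0,0,0,40,0,0,0,0]
}}

```text
clock: 15.6
position: [0.4508, -0.1927, 0.0723]
tool_rot: [-1.571, 0.0, 1.0]
force: [-0.2, -0.7, -0.5]
grip_width: 0.04
```

{"method": "drive_tool", "body": {
  "steps": [40,0,0,6,0,40,0,0,15,0,40,0,0,25,0,40,0,0,30,0,40,0,0,30,0]
}}

```text
clock: 16.02
position: [0.4503, -0.1921, 0.1796]
tool_rot: [-1.57, -0.0, 1.001]
force: [-0.4, -0.4, -0.8]
grip_width: 0.0399
```

{"method": "drive_tool", "body": {
  "steps": [40,0,0,30,-6,40,0,0,20,-6,40,0,0,0,-6,40,0,0,0,-6,40,0,0,0,0]
}}

```text
clock: 16.43
position: [0.4506, -0.1926, 0.229]
tool_rot: [-1.572, -0.0, 0.576]
force: [0.8, 0.3, 0.1]
grip_width: 0.0401
```

Run:
```python
from h import *
d=shot('wrist','w6');shot('top','t6');shot('scene','s6');o=monitor.observe()
print(o['clock'],o['position'],o['tool_rot'],o['force'])
u0,v0=np.clip(proj(d,(.45,-.195,.074)).astype(int)-[60,50],0,[520,380]);print(u0,v0)
c=np.zeros((600,800,3),np.uint8)
c[:300,:400]=cv2.resize(cv2.imread('pics/w6.png')[v0:v0+100,u0:u0+133],(400,300),interpolation=cv2.INTER_CUBIC)
c[:300,400:]=cv2.resize(cv2.imread('pics/s6.png')[170:320,260:460],(400,300))
c[300:,:400]=cv2.resize(cv2.imread('pics/t6.png')[180:330,230:430],(400,300))
c[300:,400:]=cv2.resize(cv2.imread('pics/top0.png')[180:330,230:430],(400,300))
cv2.imwrite('pics/c6.png',cv2.convertScaleAbs(c,alpha=1.4))
```

```text
16.5833 [ 0.45054925 -0.19235523  0.22822855] [-1.57058831e+00  1.21712037e-04  5.85882280e-01] [-0.62587085 -0.45226436 -0.74269695]
248 170
```

View pics/c6.png

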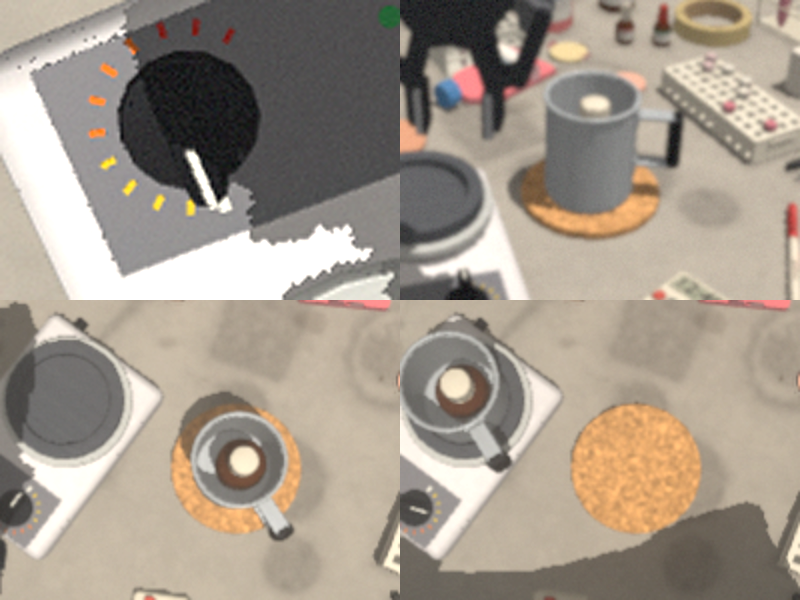

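The jug stands upright on the cork with margin all round and the bottle inside. The knob's pointer, crop (188,152)–(212,205), points to the thick mark at crop (222,205). I'll check the angle numerically.

Run:
```python
from h import *
W=L('w6'); c=lambda x,y:(W,248+x/3,170+y/3)
a=onz(*c(189,152),.074);b=onz(*c(212,206),.074);m=onz(*c(223,205),.048)
an=lambda p,q:np.degrees(np.arctan2(q[1]-p[1],q[0]-p[0]))
print('ptr',an(a,b),'panel edge',an(onz(*c(34,74),.048),onz(*c(122,276),.048)),'mark',an((.4505,-.1925),m),'axis->tip',an((.4505,-.1925),b))
T=L('t6');S=L('s6')
t=lambda x,y:(T,230+x/2,180+(y-300)/2)
s=lambda x,y:(S,260+(x-400)/2,170+y/2)
print('rim',tri(t(239,461),s(592,94)),'cork',onz(*t(236,469),.01), onz(*t(239,461),.12))
# moved bystanders?
A=cv2.imread('pics/top0.png');B=cv2.imread('pics/t6.png')
print([round(float(cv2.matchTemplate(B[320:365,285:335],A[325:360,290:328],cv2.TM_CCOEFF_NORMED).max()),2)])
```

```text
ptr -34.76846622603655 panel edge -35.84723647530271 mark -36.75655917577099 axis->tip -37.71412850523965
rim (array([ 0.49809216, -0.41690519,  0.1209849 ]), [np.float64(0.0005950049352501657), np.float64(0.000595004935250086)]) cork [ 0.4974843  -0.42084597  0.01      ] [ 0.49768063 -0.41730607  0.12      ]
[0.84]
```

```bash
python3 -c "
from workcell import workorder
print(workorder.job_done())"
```

```text
the job is handed in; nothing more can be done
None
```

The jug, with the bottle in it, is on the cork mat and the heat knob is back at off. I handed the job in at about 16.6 s of the 58 s allowed.

- **Jug:** I held it only by the black handle, lifted it straight out of the recess and lowered it in sub-millimetre steps until it touched. It was briefly pressed onto the mat with about 23 N before I eased off and let go. The last views show it upright with the bottle inside. Its axis is about 4 mm from the mat's centre, against roughly 29 mm of margin for the foot. The rim measured 121 mm high, where 120 is expected.
- **Knob:** I turned it counter-clockwise until the twisting moment rose sharply at the stop. After release the pointer read -34.8°, and the plate's own axis measured -35.8°, so it agrees to about 1°.
- **Other things on the bench:** the arm recorded no unexpected contact, and the timer is still where it was. Its before-and-after image match was only 0.84; I put that down to shadow but did not check further. I did not compare the buffer bottle or petri dish before and after, but neither was near the path.
- **Disagreements:** the handle measured about 69° from the plate's front, where the text says at most 57°, so I followed the pictures. The camera estimates of the mat's centre differed by up to about 12 mm, which was well inside the margin.

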